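# Tip two panel boxes over and push the stamped one into the dispatch lane

## Task

Two look-alike upright panel boxes stand on either side of the yellow-taped dispatch lane, and one of them has a red round stamp underneath. With the fingertips tip over first the left box and then the right box, away from you, so that each lies flat on its back and shows its underside, and then push the stamped one sideways along the bench until it lies wholly between the two yellow lines. Do not lift either box, keep the other one out of the lane, and do not disturb the jar, the weight or the beaker.

Things in the scene. Friction and masses are not known exactly. Their poses are not given: they have to be found in the camera images.
- box_stamped: closed panel box, blue with white lid and base, 60 mm deep (own x) x 100 wide (own y) x 130 tall (own z), about 0.35 kg; red round stamp 52 mm across in the middle of its white underside, else like the other box. Origin: centre of the underside. Starts upright left or right of the lane, paper label towards the robot, own x away from it (turned up to 0.2 rad)
- box_plain: the other panel box: same size, look, mass and frame, bare white underside. Pushed forward 100 to 115 mm up, a box tips about its lower back edge and falls by itself beyond 25 degrees; it then lies 60 mm high, own x down, own z away from the robot, its underside facing the robot, origin 30 mm above the bench
- box_stamped_lid (a point): centre of the lid's top on the stamped box, 130 mm from its origin along own z
- box_plain_lid (a point): centre of the lid's top on the other box, 130 mm from its origin along own z
- lane: dispatch lane: two parallel strips of flat yellow tape, 380 mm long, 19 mm wide, 160 mm apart between inner edges, running away from the robot along own x (nearly straight ahead). Origin: middle of the lane at bench height; own y points left. The boxes stand 160 to 195 mm to its left and right
- jar_blue: bystander: small blue jar with a tan lid, 47 mm across, 56 mm tall, at the right; origin under its centre
- weight: bystander: tan laboratory weight with a knob, 33 mm across, 42 mm tall, at the left; origin under its centre
- beaker: bystander: open light-grey metal beaker, 59 mm across, 67 mm tall, at the back left; origin under its centre
Mind the look-alikes: they are no part of the job. Leave any orange look-alike of the box_plain alone.

How it is judged:
On the way, in this order (a step that is already met when the one before it is completed fails the run):
1. the box on the left of the lane lies on its back (((y of box_stamped in the frame of lane above 0 m and angle between box_stamped's own x axis and vertical above 2.97 rad) or (y of box_plain in the frame of lane above 0 m and angle between box_plain's own x axis and vertical above 2.97 rad))), for 0.2 s.
2. then the box on the right of the lane lies on its back (((y of box_stamped in the frame of lane below 0 m and angle between box_stamped's own x axis and vertical above 2.97 rad) or (y of box_plain in the frame of lane below 0 m and angle between box_plain's own x axis and vertical above 2.97 rad))), for 0.2 s.
3. then the stamped box lies wholly between the yellow lines (y of box_stamped in the frame of lane between -0.036 and 0.036 m and x of box_stamped in the frame of lane between -0.195 and 0.195 m and y of box_stamped_lid in the frame of lane between -0.036 and 0.036 m and x of box_stamped_lid in the frame of lane between -0.195 and 0.195 m), for 0.2 s.
At the end, for the whole second after the job is handed in: Both boxes lie at rest on their backs (within 10 degrees); the stamped one's underside and lid centres are within 36 mm of the lane's middle line and within its length (6 mm onto the tape passes); the other's are at least 110 mm from that line (all of step 3 and angle between each of box_stamped, box_plain's own x axis and vertical above 2.97 rad and (y of each of box_plain, box_plain_lid in the frame of lane above 0.11 m or y of each of box_plain, box_plain_lid in the frame of lane below -0.11 m) and linear speed of each of box_stamped, box_plain below 0.02 m/s); the robot touches nothing.
It fails at once if a box is lifted off the bench (underside's centre more than 50 mm up; 30 mm when lying) (height (world z) of any of box_stamped, box_plain above 0.05 m).
It fails at once if the other box gets into the lane (a centre of its underside or lid within 80 mm of the middle line) (y of box_plain in the frame of lane between -0.08 and 0.08 m or y of box_plain_lid in the frame of lane between -0.08 and 0.08 m).
It fails at once if the jar is moved by more than 20 mm or tipped over (distance of jar_blue from where it was at the start of the episode above 0.02 m or angle between jar_blue's own z axis and vertical above 0.3 rad).
It fails at once if the weight is moved by more than 20 mm or tipped over (distance of weight from where it was at the start of the episode above 0.02 m or angle between weight's own z axis and vertical above 0.3 rad).
It fails at once if the beaker is moved by more than 20 mm or tipped over (distance of beaker from where it was at the start of the episode above 0.02 m or angle between beaker's own z axis and vertical above 0.3 rad).
It also fails if it takes over 72 s, if anything falls off the work surface, if the arm or the gripper's body presses on something with over 40 N, if the wrist force passes 120 N, or if a joint passes its speed limit or range.

## Robot

A 7-joint arm with a two-finger parallel gripper is mounted at the origin on a cart in front of the work surface, level with it; the furniture and walls round the work are solid. World frame = base frame: x ahead of the robot, y to its left, z up, the work surface at z = 0. Lengths are in m, angles in rad, forces in N, time in s.
With the tool pointing down it reaches from about 0.4 to 0.875 m from the base axis. Payload 4.4 kg.
Tool frame: the origin (TCP) lies at the very end of the fingers, on their centre line; the grasp point (between the pads) lies 19 mm behind it; z points along the fingers, y is the line along which they close (so a half turn about z gives the same grasp; the last joint's range is limited). The gripper opens to 85 mm and grips with 20 to 120 N. Pads are 22 mm wide; open, the fingers measure 114 mm over their backs; the gripper's body (76 mm by 85 mm) begins 54 mm behind the grasp point. The pads swing forward as they close: fully open they stand 13 mm farther back than shut.
Start: joints at [1.178, 0.628, 0.038, 1.517, -0.027, 0.996, -0.02], TCP at [0.209, -0.616, 0.231] pointing down, gripper open.
Joint ranges: [-3.06, 3.06], [-0.37, 2.12], [-1.25, 1.32], [0.18, 2.47], [-1.1, 4.24], [0.23, 1.98], [-2.94, 2.94]. Speed limits (rad/s): [2.57, 2.57, 3.14, 3.14, 3.14, 3.14, 3.14].

## Interface

Orientations are given as [roll, pitch, yaw] about the fixed x, y, z axes, in that order (R = Rz(yaw) Ry(pitch) Rx(roll)).
In Python, from station import monitor, read_camera, sign_off gives the robot as it stands.
- The arm moves only by the tool jog_arm, never from a script. Its argument "moves" is a list of rows, each a list of 5 numbers: the shift along the world's x, y, z in mm, then the turn about the world's z in degrees, then the opening, from -1 (shut) to 1 (fully open). In form: [[x, y, z, roll, grip], ...]. A call has 1 to 20 rows; each row is the pose to reach, as a shift and turn from the pose commanded when the call began; what a row does not reach only later rows make up. A row lasts 1/10 s, in which the tool goes at most 50 mm and 8.59 degrees, less where a joint would pass 70% of its speed; a pose out of reach is approached as far as the arm can. A call with a gripper value outside its range is refused whole. The fingers move at their own pace and stop on an object; "force" is the grip in N (left out, the last holds). Time passes only in rows, so rows that repeat a pose let the fingers close. It gives the time, the measured TCP pose, the force, the opening and the grip force at its end, in the units of the state.
- monitor.state(): the state, without advancing time (a new reading comes with each control period).
- read_camera(name): name is "side" or "top" or "wrist"; returns a dict with "color" (384x512x3 uint8, red, green, blue), "range_z" (384x512 float32, m along the optical axis (not along the pixel's ray), 0 where there is no reading), "camera_matrix" (3x3 intrinsics, pixels), "extrinsics" (4x4, takes a point from camera to world coordinates). Camera axes: x right, y down, z forward; pixel columns grow to the right and rows downward; lengths in m; the calibration is good to about 2 mm. A picture is of the moment at which its call begins.
- sign_off(): hands the job in; it is judged then, once.
The state is a dict: "time": time; "qpos": joint angles; "dq": joint speeds; "joint_torque": joint torques, N m; "position": TCP position; "eef_rot": TCP orientation; "ft_force": force on the tool from outside, world axes, zero at the start; "wrist_torque": the same for the moment, N m; "finger_gap": opening from 0.0 (shut) to 1.0 (fully open); "gripper_force": force on a finger pad.
Only numpy, scipy, OpenCV 4.12 (cv2) and the standard library are available. Lean on these libraries where they do the work, as an engineer would, in place of code of your own. Each camera call takes 0.05 s, during which the arm holds its last target. There are 200 camera calls.

## Working session

There is one attempt and no reset: what is moved stays moved. The work goes in short steps, Python scripts to look and compute and a tool call to move; the robot and the scene stay as the last step left them, time stands still between calls to the robot, and variables do not carry over. Pictures are saved under pics/ and viewed, at most 10 in all, crops included, and the job is handed in when it is done.

Besides the shell and the picture viewer there is one more tool, called after "Call:" as name(argument=value, ...), one argument or row to a line, values as JSON. jog_arm: Moves the arm, as the interface text tells. Its arguments: {"type":"object","properties":{"moves":{"type":"array","items":{"type":"array","items":{"type":"number"}}},"force":{"type":"number"}},"required":["moves"]}

```bash
mkdir -p pics
cat > h.py <<'E'
import numpy as np, cv2
from station import monitor, read_camera, sign_off
def shot(n,f=None):
    c=read_camera(n)
    if f: cv2.imwrite('pics/'+f,c['color'][:,:,::-1])
    return c
def cloud(c):
    z=c['range_z'];K=c['camera_matrix'];h,w=z.shape
    u,v=np.meshgrid(np.arange(w),np.arange(h))
    P=np.stack([(u-K[0,2])/K[0,0]*z,(v-K[1,2])/K[1,1]*z,z],-1)
    E=c['extrinsics'];W=P@E[:3,:3].T+E[:3,3];W[z==0]=np.nan
    return W
E
python3 - <<'E'
from h import *
c=shot('top');d=shot('side')
cv2.imwrite('pics/a.png',c['color'][:,:,::-1]);cv2.imwrite('pics/b.png',d['color'][:,:,::-1])
np.savez('a.npz',c=c['color'],W=cloud(c));np.savez('b.npz',c=d['color'],W=cloud(d))
print(monitor.state(),c['extrinsics'],d['extrinsics'])
E
```

```text
{'time': 0.1, 'qpos': array([ 1.17825386,  0.62925201,  0.03843007,  1.51823286, -0.02701076,
        0.9962864 , -0.01999244]), 'dq': array([ 0.00056304, -0.00096526, -0.0009623 , -0.00152342,  0.00136966,
       -0.00124376,  0.00081952]), 'joint_torque': array([ 3.10811098e-03, -5.64530039e+01,  1.23014957e+00, -1.93972617e+01,
        1.11162930e-02,  5.43710878e-03, -1.81338942e-05]), 'position': array([ 0.2084927 , -0.61508868,  0.23049306]), 'eef_rot': array([-3.13993125e+00, -1.97559546e-06,  3.26756844e-01]), 'ft_force': array([ 0.36815956,  0.99765456, -0.70912637]), 'wrist_torque': array([ 0.03789134, -0.02724818,  0.01398327]), 'gripper_force': 0.0, 'finger_gap': 0.9999510555584886} [[ 0.02290854 -0.98593129  0.16557383  0.2562546 ]
 [-0.99961167 -0.02521763 -0.01185695  0.10662498]
 [ 0.01586552 -0.1652379  -0.98612612  1.64875996]
 [ 0.          0.          0.          1.        ]] [[-0.86348546 -0.2853598   0.41588778  0.03859117]
 [-0.50403265  0.5185237  -0.69071287  0.9135265 ]
 [-0.01854599 -0.80604154 -0.59156833  0.82408285]
 [ 0.          0.          0.          1.        ]]
```

View pics/a.png

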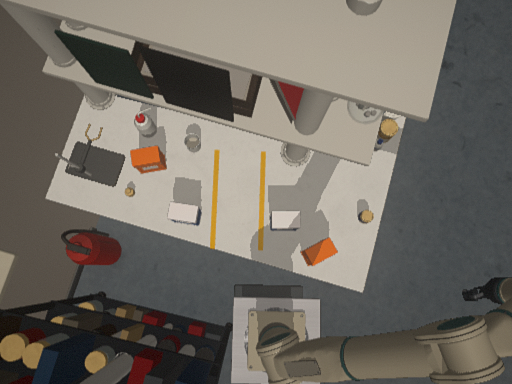

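View pics/b.png

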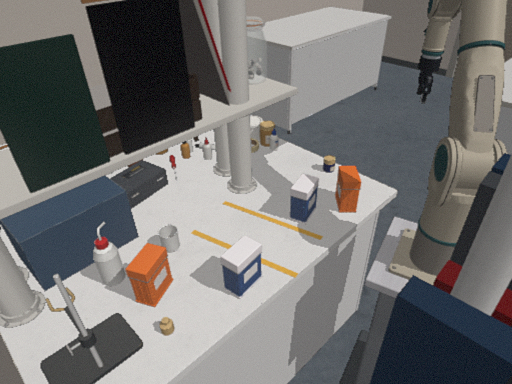

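The top view shows the white-lidded boxes at (184,213) on the left and (285,219) on the right. The lane strips are at columns ~215 and ~262. The orange look-alikes at (148,160) and (320,252) are to be left alone. The jar is at (366,216), the weight at (129,190), the beaker at (192,143), and a pillar at (295,150). The side view agrees: the blue/white boxes are at (243,268) and (305,197).

Run:
```python
from h import *
a=np.load('a.npz');c=a['c'];W=a['W']
hsv=cv2.cvtColor(c,cv2.COLOR_RGB2HSV);u,v=np.meshgrid(np.arange(512),np.arange(384))
def rep(n,m):
    P=W[m];P=P[np.isfinite(P).all(1)]
    r=cv2.minAreaRect(((P[:,:2])*1000).astype(np.float32))
    b=cv2.boxPoints(r).round(0).tolist()
    print(n,m.sum(),'mean',P.mean(0).round(3),'z',P[:,2].min().round(3),P[:,2].max().round(3),'rect',[np.round(x,1) for x in r],b)
win=lambda x0,x1,y0,y1:(u>=x0)&(u<x1)&(v>=y0)&(v<y1)
z=W[...,2]
for n,w in dict(L=(160,208,190,235),R=(265,305,200,240)).items(): rep(n,win(*w)&(z>.118)&(z<.14))
y=(hsv[...,0]>15)&(hsv[...,0]<32)&(hsv[...,1]>130)&(hsv[...,2]>90)&(abs(z)<.02)
for n,w in dict(lt=(205,225,145,255),rt=(255,270,145,255)).items():
    m=win(*w)&y;rep(n,m);P=W[m];l=cv2.fitLine((P[:,:2]*1000).astype(np.float32),2,0,.01,.01).ravel();print(l,np.degrees(np.arctan2(l[1],l[0])))
for n,w,h in [('orangeR',(298,345,230,270),.05),('orangeL',(128,170,140,178),.05),('jar',(355,378,205,226),.03),('weight',(120,140,180,200),.02),('beaker',(180,205,125,155),.03),('pillar',(278,312,142,168),.015)]: rep(n,win(*w)&(z>h)&(z<.4))
# shelf
for (x,y_) in [(200,110),(250,125),(330,150),(365,155),(120,85),(230,60)]: print(x,y_,W[y_,x].round(3))
```

```text
L 503 mean [0.442 0.34  0.129] z 0.119 0.139 rect [array([442.4, 341.4]), array([101.8,  60.5]), np.float64(81.9)] [[405.0, 295.0], [465.0, 287.0], [480.0, 387.0], [420.0, 396.0]]
R 479 mean [ 0.425 -0.018  0.13 ] z 0.119 0.139 rect [array([425.1, -18.3]), array([57.6, 99.6]), np.float64(2.1)] [[394.0, 30.0], [398.0, -69.0], [456.0, -67.0], [452.0, 33.0]]
lt 476 mean [0.508 0.243 0.   ] z -0.012 0.011 rect [array([513.3, 243. ]), array([ 18.8, 378. ]), np.float64(89.5)] [[324.0, 235.0], [702.0, 232.0], [702.0, 251.0], [324.0, 254.0]]
[ 9.9996245e-01 -8.6641386e-03  5.0838919e+02  2.4289529e+02] -0.49642473
rt 462 mean [0.507 0.064 0.   ] z -0.011 0.015 rect [array([512.6,  63.9]), array([ 18.1, 376.2]), np.float64(89.5)] [[324.0, 56.0], [701.0, 53.0], [701.0, 71.0], [325.0, 74.0]]
[ 9.9995393e-01 -9.5991595e-03  5.0716821e+02  6.3920380e+01] -0.5499998
orangeR 555 mean [ 0.317 -0.137  0.126] z 0.053 0.139 rect [array([ 318.5, -140.6]), array([ 60.1, 100.2]), np.float64(29.7)] [[268.0, -112.0], [317.0, -199.0], [369.0, -169.0], [320.0, -82.0]]
orangeL 652 mean [0.634 0.479 0.118] z 0.
[... 352 characters left out ...]
26 0.558 0.031] z 0.021 0.045 rect [array([527.6, 558.8]), array([31.3, 29.9]), np.float64(4.7)] [[511.0, 572.0], [513.0, 543.0], [544.0, 545.0], [542.0, 575.0]]
beaker 115 mean [0.721 0.332 0.053] z 0.03 0.073 rect [array([716.9, 330.7]), array([56.7, 57.9]), np.float64(88.3)] [[687.0, 303.0], [745.0, 301.0], [747.0, 358.0], [689.0, 360.0]]
pillar 443 mean [ 0.663 -0.05   0.16 ] z 0.015 0.346 rect [array([670.6, -53.7]), array([96.6, 90. ]), np.float64(69.3)] [[611.0, -83.0], [696.0, -115.0], [730.0, -24.0], [646.0, 7.0]]
200 110 [0.725 0.266 0.369]
250 125 [0.69  0.113 0.344]
330 150 [ 0.619 -0.136  0.337]
365 155 [ 0.604 -0.242  0.345]
120 85 [0.791 0.508 0.387]
230 60 [0.682 0.156 0.79 ]
```

Call:
jog_arm(
  moves=[
    [100,100,0,-8,-1],
    [211,216,20,-16,-1],
    [211,216,20,-22,-1],
    [211,216,20,-27,-1],
    [211,216,20,-27,-1],
    [241,516,20,-27,-1],
    [241,516,20,-27,-1],
    [241,516,20,-27,-1],
    [241,516,20,-27,-1],
    [241,516,20,-27,-1],
    [241,516,20,-27,-1],
    [241,516,20,-27,-1],
    [241,766,20,-27,-1],
    [241,766,20,-27,-1],
    [241,766,20,-27,-1],
    [241,766,20,-27,-1],
    [241,766,20,-27,-1],
    [241,766,20,-27,-1],
  ],
)

```text
time: 1.9
position: [0.4488, 0.1588, 0.2511]
eef_rot: [-3.137, 0.0, -0.132]
ft_force: [0.1, -0.0, 0.7]
finger_gap: -0.002
gripper_force: 0.0
```

Call:
jog_arm(
  moves=[
    [-50,100,0,0,-1],
    [-95,200,0,0,-1],
    [-95,200,0,0,-1],
    [-95,200,0,0,-1],
    [-95,200,0,0,-1],
    [-95,200,-50,0,-1],
    [-95,200,-100,0,-1],
    [-95,200,-145,0,-1],
    [-95,200,-145,0,-1],
    [-95,200,-145,0,-1],
    [-95,200,-145,0,-1],
  ],
)

```text
time: 3.0
position: [0.3561, 0.3514, 0.1086]
eef_rot: [-3.138, -0.002, -0.145]
ft_force: [0.5, 0.4, -0.6]
finger_gap: -0.003
gripper_force: 0.0
```

Call:
jog_arm(
  moves=[
    [20,-3,0,0,-1],
    [36,-5,0,0,-1],
    [42,-6,0,0,-1],
    [48,-7,0,0,-1],
    [54,-8,0,0,-1],
    [60,-8,0,0,-1],
    [66,-9,0,0,-1],
    [72,-10,0,0,-1],
    [78,-11,0,0,-1],
    [84,-12,0,0,-1],
    [90,-13,0,0,-1],
    [96,-13,0,0,-1],
    [102,-14,0,0,-1],
    [108,-15,0,0,-1],
    [114,-16,0,0,-1],
    [114,-16,0,0,-1],
    [114,-16,0,0,-1],
    [114,-16,0,0,-1],
    [114,-16,0,0,-1],
    [114,-16,0,0,-1],
  ],
)

```text
time: 5.0
position: [0.4684, 0.3345, 0.1063]
eef_rot: [3.142, 0.0, -0.144]
ft_force: [0.7, 0.0, 0.5]
finger_gap: -0.002
gripper_force: 0.0
```

Run:
```python
from h import *
c=shot('top');d=shot('side')
cv2.imwrite('pics/c.png',cv2.resize(np.hstack([c['color'][100:290,100:390],d['color'][130:320,150:440]])[:,:,::-1],None,fx=1.35,fy=1.35))
```

```text
(no output)
```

View pics/c.png

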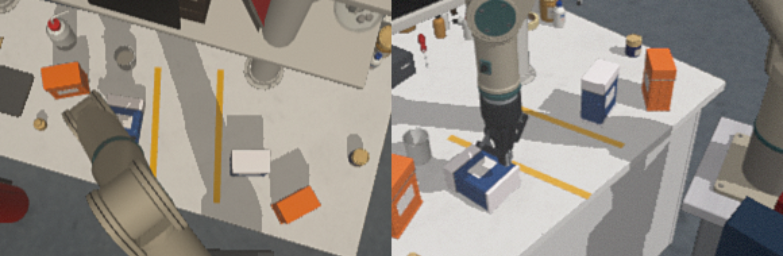

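The left box now lies on its back, with its label up at (490,170) in the side half. Next I raise the tool and go to the right box.

Call:
jog_arm(
  moves=[
    [-20,0,50,0,-1],
    [-20,0,100,0,-1],
    [-20,0,145,0,-1],
    [-20,-150,145,5,-1],
    [-20,-150,145,10,-1],
    [-20,-150,145,10,-1],
    [-20,-150,145,10,-1],
    [-20,-300,145,10,-1],
    [-20,-300,145,10,-1],
    [-20,-300,145,10,-1],
    [-20,-353,145,10,-1],
    [-20,-353,145,10,-1],
    [-98,-353,145,10,-1],
    [-98,-353,145,10,-1],
    [-98,-353,145,10,-1],
    [-98,-353,145,10,-1],
  ],
)

```text
time: 6.7
position: [0.3714, -0.018, 0.2518]
eef_rot: [-3.141, -0.002, 0.031]
ft_force: [1.2, 0.1, 1.0]
finger_gap: -0.0
gripper_force: 0.0
```

Call:
jog_arm(
  moves=[
    [-8,0,-30,0,-1],
    [-8,0,-60,0,-1],
    [-8,0,-90,0,-1],
    [-8,0,-120,0,-1],
    [-8,0,-145,0,-1],
    [-8,0,-145,0,-1],
    [-8,0,-145,0,-1],
  ],
)

```text
time: 7.4
position: [0.3636, -0.0183, 0.1062]
eef_rot: [-3.142, 0.0, 0.031]
ft_force: [-0.5, 0.6, -0.1]
finger_gap: 0.005
gripper_force: 0.0
```

Call:
jog_arm(
  moves=[
    [10,0,0,0,-1],
    [16,0,0,0,-1],
    [22,0,0,0,-1],
    [28,1,0,0,-1],
    [34,1,0,0,-1],
    [40,1,0,0,-1],
    [46,1,0,0,-1],
    [52,2,0,0,-1],
    [58,2,0,0,-1],
    [64,2,0,0,-1],
    [70,2,0,0,-1],
    [76,2,0,0,-1],
    [82,3,0,0,-1],
    [88,3,0,0,-1],
    [88,3,0,0,-1],
    [88,3,0,0,-1],
    [88,3,0,0,-1],
    [60,3,50,0,-1],
    [60,3,100,0,-1],
    [60,3,145,0,-1],
  ],
)

```text
time: 9.4
position: [0.4205, -0.0157, 0.2507]
eef_rot: [-3.142, 0.004, 0.03]
ft_force: [2.3, -0.5, 0.0]
finger_gap: 0.001
gripper_force: 0.0
```

Run:
```python
from h import *
c=shot('top');d=shot('side');w=shot('wrist')
np.savez('a.npz',c=c['color'],W=cloud(c));np.savez('b.npz',c=d['color'],W=cloud(d))
cv2.imwrite('pics/d.png',cv2.resize(np.hstack([c['color'][100:290,120:370],d['color'][130:320,180:430],cv2.resize(w['color'],(253,190))])[:,:,::-1],None,fx=1.06,fy=1.06))
```

```text
(no output)
```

View pics/d.png

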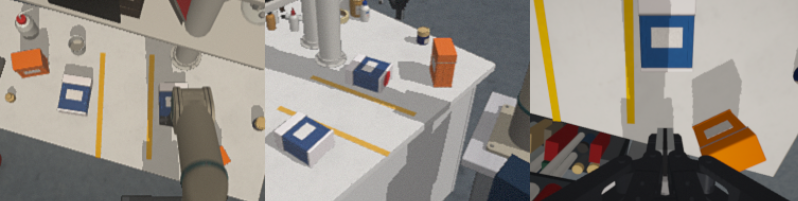

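Both boxes lie flat. The side view shows a red patch on the right box's near end at about (388,78) in the composite. The left box's underside, at about (318,150), looks bare. I'll confirm this with a crop and measure the right box.

Run:
```python
from h import *
b=np.load('b.npz');c=b['c'];W=b['W'];a=np.load('a.npz')
cv2.imwrite('pics/e.png',cv2.resize(np.hstack([c[170:240,250:350],c[230:300,180:280]])[:,:,::-1],None,fx=4,fy=4,interpolation=cv2.INTER_CUBIC))
w=read_camera('wrist');Ww=cloud(w)
for nm,V,x in [('R side',W,(.40,.62,-.1,.06)),('R wrist',Ww,(.40,.62,-.12,.06)),('L top',a['W'],(.40,.65,.25,.45)),('R top',a['W'],(.44,.62,-.1,.06))]:
    m=(V[...,0]>x[0])&(V[...,0]<x[1])&(V[...,1]>x[2])&(V[...,1]<x[3])&(V[...,2]>.05)&(V[...,2]<.07)
    P=V[m];r=cv2.minAreaRect((P[:,:2]*1000).astype(np.float32));print(nm,m.sum(),r,cv2.boxPoints(r).round().tolist())
h=cv2.cvtColor(c,cv2.COLOR_RGB2HSV);m=((h[...,0]<6)|(h[...,0]>172))&(h[...,1]>130)&(abs(W[...,2]-.03)<.03)&(W[...,0]>.38)&(W[...,0]<.52)
print('red',m.sum(),W[m].mean(0))
```

```text
R side 716 ((522.0729370117188, -14.980514526367188), (132.04652404785156, 103.65436553955078), 0.9832268357276917) [[455.0, 36.0], [457.0, -68.0], [589.0, -66.0], [587.0, 38.0]]
R wrist 14113 ((516.4459228515625, -15.980243682861328), (118.75920867919922, 100.12682342529297), 1.7218173742294312) [[456.0, 32.0], [459.0, -68.0], [577.0, -64.0], [574.0, 36.0]]
L top 945 ((550.4541625976562, 365.76007080078125), (198.64480590820312, 141.9759979248047), 72.14075469970703) [[452.0, 293.0], [588.0, 249.0], [648.0, 439.0], [513.0, 482.0]]
R top 397 ((529.1821899414062, -13.708030700683594), (114.10139465332031, 96.66197967529297), 1.3699074983596802) [[471.0, 33.0], [473.0, -63.0], [587.0, -61.0], [585.0, 36.0]]
red 40 [ 0.45809103 -0.02215639  0.02931931]
```

View pics/e.png

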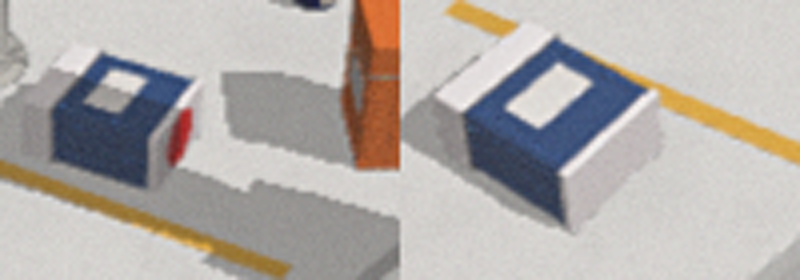

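The crop settles it: the right box carries the red stamp and the left one is bare. I'll push the right box left by about 168 mm.

Call:
jog_arm(
  moves=[
    [50,-50,10,8,0],
    [100,-104,10,16,0],
    [100,-104,10,24,0],
    [100,-104,10,32,0],
    [100,-104,10,40,0],
    [100,-104,10,48,0],
    [100,-104,10,56,0],
    [100,-104,10,64,0],
    [100,-104,10,72,0],
    [100,-104,10,80,0],
    [100,-104,10,88,0],
    [100,-104,10,88,0],
    [100,-104,10,88,0],
    [100,-104,10,88,0],
    [100,-104,10,88,0],
    [100,-104,10,88,0],
  ],
)

```text
time: 11.2
position: [0.5227, -0.1195, 0.2598]
eef_rot: [-3.142, 0.0, 1.565]
ft_force: [-0.4, -0.1, 0.1]
finger_gap: 0.5
gripper_force: 0.0
```

Call:
jog_arm(
  moves=[
    [0,0,-50,0,0],
    [0,0,-100,0,0],
    [0,0,-150,0,0],
    [0,0,-200,0,0],
    [0,0,-235,0,0],
    [0,0,-238,0,0],
    [0,0,-238,0,0],
    [0,0,-238,0,0],
  ],
)

```text
time: 12.0
position: [0.5244, -0.1198, 0.0237]
eef_rot: [3.138, 0.0, 1.566]
ft_force: [-0.2, 1.2, -0.1]
finger_gap: 0.503
gripper_force: 0.0
```

Call:
jog_arm(
  moves=[
    [0,20,0,0,0],
    [0,34,0,0,0],
    [0,42,0,0,0],
    [0,50,0,0,0],
    [0,58,0,0,0],
    [0,66,0,0,0],
    [0,74,0,0,0],
    [0,82,0,0,0],
    [0,90,0,0,0],
    [0,98,0,0,0],
    [0,106,0,0,0],
    [0,114,0,0,0],
    [0,122,0,0,0],
    [0,130,0,0,0],
    [0,138,0,0,0],
    [0,146,0,0,0],
    [0,154,0,0,0],
    [0,162,0,0,0],
    [0,170,0,0,0],
    [0,170,0,0,0],
  ],
)

```text
time: 14.0
position: [0.5227, 0.0531, 0.0217]
eef_rot: [3.141, -0.002, 1.569]
ft_force: [0.8, -0.6, -0.1]
finger_gap: 0.498
gripper_force: 0.0
```

```bash
cat > m.py <<'E'
from h import *
d=shot('side');V=cloud(d);x=(.40,.66,-.06,.243)
m=(V[...,0]>x[0])&(V[...,0]<x[1])&(V[...,1]>x[2])&(V[...,1]<x[3])&(V[...,2]>.052)&(V[...,2]<.066)
m=cv2.morphologyEx(m.astype(np.uint8),cv2.MORPH_OPEN,np.ones((5,5)))>0
P=V[m];r=cv2.minAreaRect((P[:,:2]*1000).astype(np.float32));print(m.sum(),r,cv2.boxPoints(r).round().tolist())
cv2.imwrite('pics/f%d.png'%(monitor.state()['time']*10),d['color'][100:330,130:430,::-1])
E
python3 m.py; ls pics
```

```text
808 ((521.934814453125, 112.13461303710938), (130.98744201660156, 107.99140930175781), 0.7898264527320862) [[456.0, 165.0], [457.0, 57.0], [588.0, 59.0], [587.0, 167.0]]
a.png
b.png
c.png
d.png
e.png
f140.png
```

Call:
jog_arm(
  moves=[
    [0,7,0,0,0],
    [0,14,0,0,0],
    [0,21,0,0,0],
    [0,28,0,0,0],
    [0,34,0,0,0],
    [0,39,0,0,0],
    [0,39,0,0,0],
    [0,39,0,0,0],
    [0,-10,0,0,0],
    [0,-50,0,0,0],
    [0,-60,100,0,0],
    [0,-60,200,0,0],
    [0,-60,200,0,0],
    [0,-60,200,0,0],
    [0,-60,200,0,0],
  ],
)

```text
time: 15.55
position: [0.5271, -0.0096, 0.2285]
eef_rot: [3.128, -0.0, 1.565]
ft_force: [1.1, 0.0, 0.5]
finger_gap: 0.501
gripper_force: 0.0
```

```bash
python3 m.py; ls pics; cp pics/f15*.png pics/g.png
```

```text
861 ((522.0941162109375, 154.22535705566406), (130.00881958007812, 99.50875091552734), 0.7760644555091858) [[456.0, 203.0], [458.0, 104.0], [588.0, 105.0], [586.0, 205.0]]
a.png
b.png
c.png
d.png
e.png
f140.png
f156.png
```

View pics/g.png

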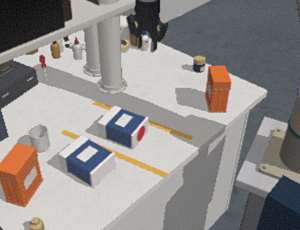

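The stamped box at (123,126) lies between the tapes, centred at y = 154 mm against a lane middle of 153 mm, and the arm is clear. Last check: how far the plain box at (90,160) is from the lane.

Run:
```python
from h import *
V=cloud(shot('side'));x=(.42,.68,.23,.43)
m=(V[...,0]>x[0])&(V[...,0]<x[1])&(V[...,1]>x[2])&(V[...,1]<x[3])&(V[...,2]>.052)&(V[...,2]<.066)
m=cv2.morphologyEx(m.astype(np.uint8),cv2.MORPH_OPEN,np.ones((5,5)))>0
r=cv2.minAreaRect((V[m][:,:2]*1000).astype(np.float32));b=cv2.boxPoints(r);print(r,b.round().tolist())
i=np.argsort(b[:,0]);ny,fy=b[i[:2],1].mean(),b[i[2:],1].mean();print(ny-153,fy-153)
if min(ny,fy)-153>118: print(sign_off())
```

```text
((537.8179321289062, 329.63232421875), (100.79395294189453, 130.51210021972656), 82.16613006591797) [[466.0, 289.0], [596.0, 271.0], [609.0, 371.0], [480.0, 388.0]]
185.5268 167.73785
the job is handed in; nothing more can be done
None
```

I tipped both boxes onto their backs, left first, then pushed the stamped one (the right box) to within about 1 mm of the lane's middle; the plain box lies at least 168 mm from that line, and the job is handed in at about 16 s, with no verdict returned.

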